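# Clear the lamp compartment, stow the bulb and shut the door

## Task

The heat sink in the shelf unit's compartment sticks up in the way of the sliding door: lift it out first and set it down gently, upright, in the blue parts tray. Then take the halogen bulb by its ceramic base, never touching or knocking the frosted glass, lay it flat on the compartment's floor without dropping it, and slide the acrylic door fully shut. Leave everything else on the table where it is.

Things in the scene. Friction and masses are not known exactly. Their poses are not given: they have to be found in the camera images.
- unit: low pine shelf unit fixed to the table, 190 mm (x) by 375 mm (y), 95 mm high over the door's side rails. Origin: middle of its underside in x; its +y end is 190 mm and its -y end 185 mm from the origin. The +y half holds the open-topped compartment, the -y half is the flat runway onto which the sliding door withdraws.
- bay (a point): centre of the compartment's floor, 50 mm above the table, axes as the unit. The compartment is 160 mm (x) by 170 mm (y) inside and 35 mm deep below its rim; the door's sheet runs 1.5 mm above the rim. A fixed grey fuse strip 12 mm wide and 9 mm high lies on the floor along its +x wall.
- door (a joint): the tinted clear acrylic sheet (168 x 170 x 5 mm, top face 91.5 mm above the table) that slides level over the compartment: 0 = fully shut, 0.17 m = fully open; larger values move it along the unit's -y. At the start it is 0.13 to 0.165 m open, so only that much of the compartment, at its +y end, is uncovered. Slides with about 1.5 N of friction, no spring or latch, stop at 0.
- door_grip (a point): centre of the top of the door's orange upright handle, 117.5 mm above the table; the handle is 60 mm long along the unit's x, 12 mm thick along the unit's y and stands 26 mm above the sheet, near the sheet's -y edge. It moves with the door; its axes are the unit's.
- heatsink: finned aluminium heat sink, 60 mm (x) by 46 mm (y), 55 mm high: an 8 mm base plate with six upright fins 3 mm thick running along x, the outer two flush with the 46 mm sides. Origin: centre of its underside; z up through the fins. 0.11 to 0.23 kg. At the start it stands on the compartment's floor, standing 20 mm above the rim, with its fins roughly along the unit's y.
- tray: shallow blue plastic parts tray fixed to the table, 120 mm (x) by 160 mm (y), 18 mm high, walls 4 mm, floor 4 mm thick. Origin: centre of its underside. It may be on the left or the right.
- mat: thin black rubber mat fixed to the table, 120 mm (x) by 160 mm (y), 3 mm thick, on which the bulb lies at the start; origin: centre of its underside. On the opposite side to the tray.
- bulb: halogen bulb lying on its side: buff ceramic base, a block 38 mm long (x), 20 mm wide (y), 20 mm high (z); the glass sticks out 45 mm beyond the base's +x end, two thin contact pins 8 mm beyond its -x end. Origin: centre of the underside of the ceramic base (not of the whole bulb). About 60 g.
- bulb_glass: the bulb's white frosted glass, a rod 16 mm in diameter and 45 mm long along x, part of the bulb; origin: where its axis meets the ceramic base's end, 10 mm above the base's underside. Its x axis points along the glass away from the base. Fragile, not to be touched by the fingers.
- remote: bystander: cream remote control housing, 45 x 140 x 20 mm, origin at the centre of its underside, long axis y
- mount: bystander: grey plastic slide mount, 50 x 50 x 4 mm, origin at the centre of its underside
- mount2: bystander: white plastic slide mount, 50 x 50 x 4 mm, origin at the centre of its underside
- brush: bystander: lens brush with a wooden handle, 170 mm long along x, lying
- driver: bystander: screwdriver, 170 mm long along x, lying
- lens: bystander: black projector lens standing upright, 56 mm in diameter, 55 mm high, origin at the centre of its underside
Mind the look-alikes: they are no part of the job. There is more than one size of the tray; the job needs the larger.

How it is judged (in metres and radians):
On the way, in this order (a step that is already met when the one before it is completed fails the run):
1. the heat sink stands upright in the blue tray, released (x of heatsink in the frame of tray between -0.04 and 0.04 m and y of heatsink in the frame of tray between -0.06 and 0.06 m and z of heatsink in the frame of tray below 0.008 m and angle between heatsink's own z axis and vertical below 0.1 rad and contact force between the fingers and heatsink below 0.1 N and linear speed of heatsink below 0.02 m/s), for 0.2 s.
2. the bulb lies flat on the compartment's floor, released (x of bulb in the frame of bay between -0.075 and 0.075 m and y of bulb in the frame of bay between -0.08 and 0.08 m and z of bulb in the frame of bay between -0.005 and 0.024 m and angle between bulb's own x axis and vertical between 1.37 and 1.77 rad and contact force between the fingers and bulb below 0.1 N and linear speed of bulb below 0.02 m/s), for 0.2 s.
At the end, for the whole second after the job is handed in: Heat sink upright (0.1 rad) on the tray floor, centre within 40 mm (x), 60 mm (y) of the tray's; bulb flat (0.2 rad) on the compartment floor, base centre within 75 mm (x), 80 mm (y) of its centre; door shut to 4 mm; all released, at rest (all of step 1 and all of step 2 and value of joint door below 0.004 m and velocity of joint door between -0.01 and 0.01 m/s); the robot touches nothing.
It fails at once if the fingers touch the bulb's frosted glass (contact force between the fingers and bulb_glass above 0.5 N).
It fails at once if the bulb's glass is knocked or pressed with more than 8 N (contact force between bulb_glass and anything else above 8 N).
It fails at once if the bulb is dropped or thrown (faster than 0.5 m/s out of the fingers, a fall of over 12 mm) (linear speed of bulb above 0.5 m/s and contact force between the fingers and bulb below 0.05 N).
It fails at once if the heat sink is dropped or thrown (faster than 0.5 m/s out of the fingers, a fall of over 12 mm) (linear speed of heatsink above 0.5 m/s and contact force between the fingers and heatsink below 0.05 N).
It fails at once if one of the other things on the table is moved more than 30 mm (distance of any of remote, mount, mount2, brush, driver, lens from where it was at the start of the episode above 0.03 m).
It also fails if it takes over 67 s, if anything falls off the work surface, if the arm or the gripper's body presses on something with over 40 N, if the wrist force passes 120 N, or if a joint passes its speed limit or range.

## Robot

A 6-joint arm with a two-finger parallel gripper is mounted at the origin on the work surface. World frame = base frame: x ahead of the robot, y to its left, z up, the work surface at z = 0. Lengths are in mm, angles in rad, forces in N, time in s.
With the tool pointing down it reaches from about 325 to 875 mm from the base axis. Payload 4.4 kg.
Tool frame: the origin (TCP) lies on the centre line of the jaws, within the pads' length; the fingertips stand ahead of it and the grasp point (between the pads) lies 6 mm ahead of it (ctrl.tcp_to_tips is the z of the fingertips in the tool frame, in mm); z points along the fingers, y is the line along which they close (so a half turn about z gives the same grasp; the last joint's range is limited). The gripper opens to 85 mm and grips with 20 to 120 N. Pads are 22 mm wide; open, the fingers measure 114 mm over their backs; the gripper's body (76 mm by 85 mm) begins 54 mm behind the grasp point. The pads swing forward as they close: fully open they stand 13 mm farther back than shut.
Start: joints at [1.163, 0.207, 1.542, -0, 1.393, -0.15], TCP at [146.052, 556.144, 256.282] pointing down, gripper open.
Joint ranges: [-2.73, 2.73], [-0.86, 2.22], [0.23, 2.46], [-1.11, 4.25], [0.08, 2.63], [-2.82, 2.82]. Speed limits (rad/s): [2.79, 2.79, 3.14, 3.14, 3.14, 3.14].

## Interface

Orientations are given as a 3x3 rotation matrix whose columns are the frame's x, y, z axes.
In Python, from plant import ctrl, sensors, optics gives the robot as it stands. Calls block until the motion is done:
- ctrl.move_ptp(position, orientation): joint-space move of the TCP to a pose.
- ctrl.move_l(position, rot=None, vel=150, threshold=None): straight line of the TCP; rot=None keeps the orientation; vel is the mean speed in mm/s. With threshold (N) it stops when the force on the tool has changed by that much, and returns True; else False.
- ctrl.set_joints(angles): joint-space move.
- ctrl.gripper_to(opening, force=None): finger opening in mm; force is the grip in N (None keeps the last); returns when the fingers have stopped.
- ctrl.hold(seconds).
- ctrl.solve_ik(position, orientation): joint angles nearest the present ones, or None.
- sensors.read_state(): the state.
- optics.grab_frame(name): name is "scene" or "top"; returns (picture, depth): 480x640x3 uint8, red, green, blue; 480x640 float32, mm along the optical axis (not along the pixel's ray), 0 where there is no reading.
- optics.camera_params(name): a dict with "mtx" (3x3 intrinsics, pixels), "k1" (the pictures are not rectified: a ray, as slopes to the right and down, at radius r is drawn at 1 + k1 r^2 times it, then the intrinsics apply), "R" (3x3) and "t" (3): a world point X has camera coordinates R X + t. Camera axes: x right, y down, z forward; pixel columns grow to the right and rows downward; lengths in mm; the calibration is good to about 2 mm. A picture is of the moment at which its call begins. camera_params takes no time and is no camera call.
A pose or a line that the arm cannot do raises ctrl.MotionError and nothing moves.
- ctrl.finish_job(): hands the job in; it is judged then, once.
The state is a dict: "t": time; "q": joint angles; "qvel": joint speeds; "tau": joint torques, N m; "eef_pos": TCP position; "eef_rot": TCP orientation; "force": force on the tool from outside, world axes, zero at the start; "wrist_torque": the same for the moment, N m; "grip_width": finger opening in mm; "grasp_force": force on a finger pad.
Only numpy, scipy, OpenCV 4.12 (cv2) and the standard library are available. Lean on these libraries where they do the work, as an engineer would, in place of code of your own. Each camera call takes 0.05 s, during which the arm holds its last target. There are 200 camera calls.

## Working session

There is one attempt and no reset: what is moved stays moved. The work goes in short steps, each a Python script; the robot and the scene stay as the last script left them, time stands still between calls to the robot, and variables do not carry over. Pictures are saved under pics/ and viewed, at most 10 in all, crops included, and the job is handed in when it is done.

```bash
ls; mkdir -p pics; cat > h.py <<'E'
import numpy as np, cv2
from plant import ctrl, sensors, optics
def grab(n,f):
    p,d=optics.grab_frame(n); np.savez('pics/'+f+'.npz',p=p,d=d); cv2.imwrite('pics/'+f+'.png',p[:,:,::-1]); return p,d
def rays(n,uv):
    c=optics.camera_params(n);K=np.array(c['mtx']);uv=np.array(uv,float).reshape(-1,2)
    x=(uv-[K[0,2],K[1,2]])/[K[0,0],K[1,1]]; s=x.copy()
    for _ in range(20): s=x/(1+c['k1']*(s**2).sum(1,keepdims=True))
    return np.c_[s,np.ones(len(s))],np.array(c['R']),np.array(c['t'])
def at_depth(n,uv,d):
    r,R,t=rays(n,uv); return (r*np.array(d).reshape(-1,1)-t)@R
def at_z(n,uv,z):
    r,R,t=rays(n,uv); o=-R.T@t; w=r@R; return o+w*((z-o[2])/w[:,2:3])
def down(a): # tool y axis (closing) at world angle a
    y=np.array([np.cos(a),np.sin(a),0]);z=np.array([0,0,-1.]);return np.c_[np.cross(y,z),y,z]
E
python3 - <<'E'
from h import *
for n in('top','scene'):
    grab(n,n+'0'); c=optics.camera_params(n); print(n,-np.array(c['R']).T@c['t'],c['k1'])
print(ctrl.tcp_to_tips)
E
```

```text
pics
top [ 385.68679336    9.50812724 1094.01802906] -0.011280824372647776
scene [1504.91826026  110.55900972  794.50967798] -0.04526017967597586
25.0
```

View pics/top0.png

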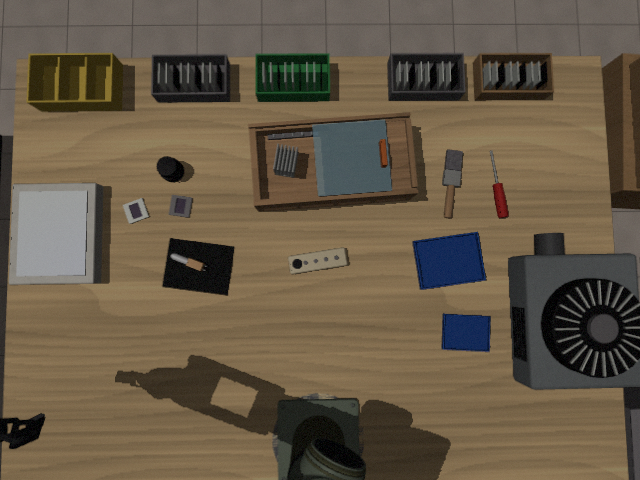

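View pics/scene0.png

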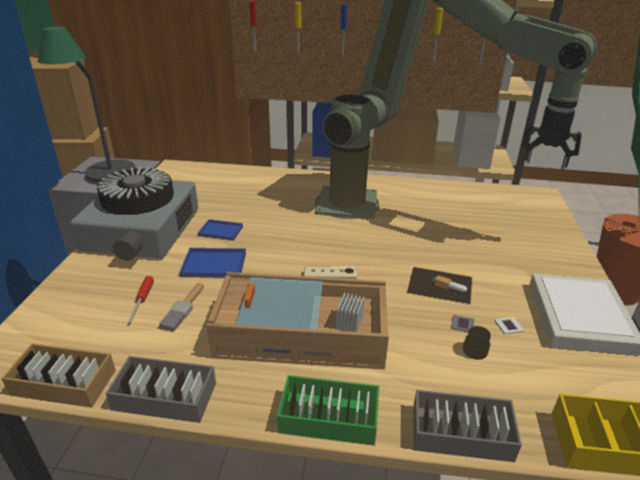

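The top picture shows the unit with its compartment at (285,165), the heat sink at (286,161), the door handle at (383,153), the larger tray at (449,261) and the bulb at (188,262) with its glass to the left. Next, enlarged crops.

```bash
python3 - <<'E'
import cv2,numpy as np
p=cv2.imread('pics/top0.png')
cv2.imwrite('pics/c1.png',cv2.resize(p[110:215,245:425],None,fx=4.4,fy=4.4,interpolation=cv2.INTER_CUBIC))
a=cv2.resize(p[232:302,160:240],None,fx=5,fy=5,interpolation=cv2.INTER_CUBIC)
b=cv2.resize(p[228:298,408:488],None,fx=5,fy=5,interpolation=cv2.INTER_CUBIC)
c=cv2.resize(p[252:277,160:240],None,fx=9.9,fy=9.9,interpolation=cv2.INTER_CUBIC)
im=np.zeros((600,800,3),np.uint8);im[:350,:400]=a;im[:350,400:]=b;im[352:352+c.shape[0],:c.shape[1]]=c
cv2.imwrite('pics/c2.png',im)
from h import *
z=np.load('pics/top0.npz');d=z['d']
vv,uu=np.mgrid[110:215,245:425]
P=at_depth('top',np.c_[uu.ravel(),vv.ravel()],d[110:215,245:425].ravel())
m=(P[:,2]>98)&(uu.ravel()<310)
print('hs top',m.sum(),cv2.minAreaRect(P[m][:,:2].astype(np.float32)),P[m].mean(0))
m=(P[:,2]>100)&(uu.ravel()>360)
print('handle',m.sum(),cv2.minAreaRect(P[m][:,:2].astype(np.float32)),P[m].mean(0))
vv,uu=np.mgrid[250:275,160:240]
P=at_depth('top',np.c_[uu.ravel(),vv.ravel()],d[250:275,160:240].ravel())
m=(P[:,2]>11)
print('bulb',m.sum(),cv2.minAreaRect(P[m][:,:2].astype(np.float32)),P[m].mean(0),P[:,2].max())
E
```

```text
hs top 340 ((565.513427734375, 78.78246307373047), (360.2236022949219, 137.0592498779297), 0.23708905279636383) [637.91252252  66.1995312  170.93686075]
handle 203 ((556.11279296875, -109.48085021972656), (75.94972229003906, 408.71173095703125), 65.6048355102539) [ 638.89461737 -139.48618641  202.37496669]
bulb 277 ((403.9552307128906, 182.05039978027344), (345.7359619140625, 29.748004913330078), 79.03838348388672) [426.69961377 295.56840078  55.89120986] 1094.0180290637807
```

View pics/c1.png

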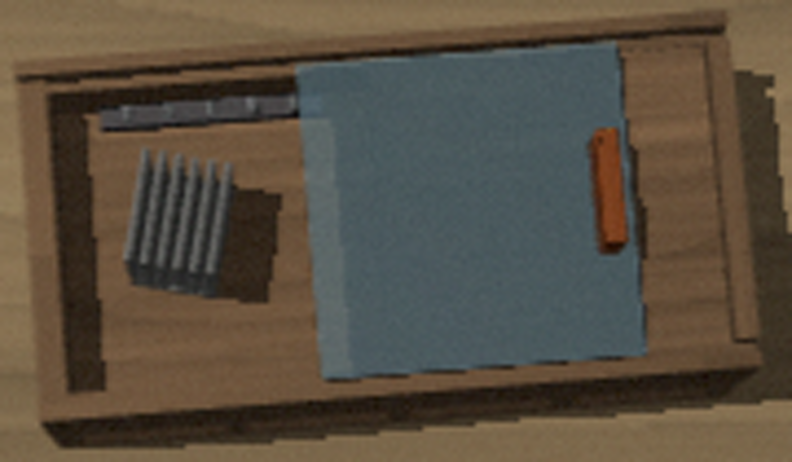

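View pics/c2.png

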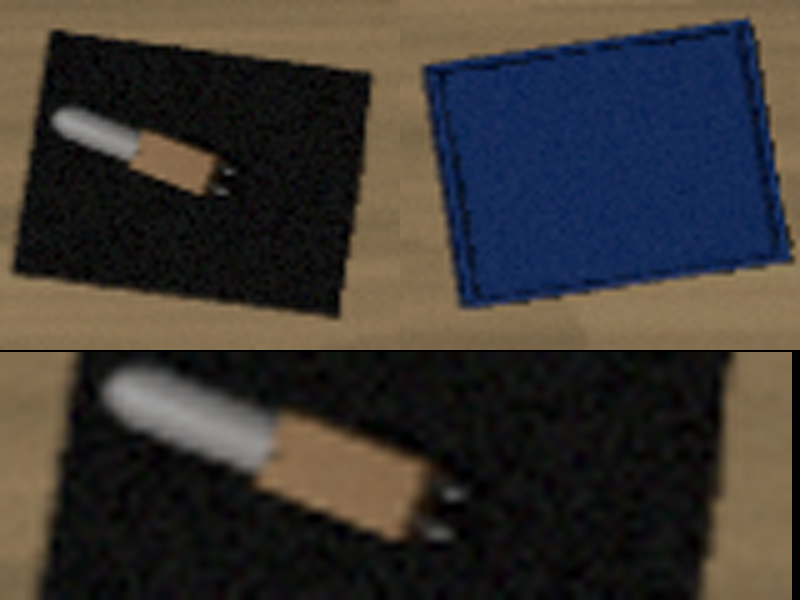

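Crop 1: the fin tops span (143,150)–(234,163)–(215,272)–(124,262), and the handle top is about (597,130)–(618,128)–(627,243)–(605,247). Crop 2: the ceramic base corners in the lower strip are (280,410), (430,458), (408,540), (258,487), with the glass at the left. The tray corners are (424,67), (748,20), (793,262), (463,307).

```bash
cat > m.py <<'E'
from h import *
def px(c,s,o): return (np.array(c,float)+.5)/s-.5+o
def rep(n,c,s,o,z):
    P=at_z('top',px(c,s,o),z)[:,:2]; e=np.roll(P,-1,0)-P
    print(n,'c',P.mean(0).round(1),'sides',np.linalg.norm(e,axis=1).round(1),'ang',np.degrees(np.arctan2(e[:,1],e[:,0])).round(1))
rep('hs',[(143,150),(234,163),(215,272),(124,262)],4.4,[245,110],105)
rep('handle',[(597,130),(618,128),(627,243),(605,247)],4.4,[245,110],117.5)
rep('door',[(297,65),(618,42),(646,353),(325,381)],4.4,[245,110],91.5)
rep('compart',[(48,95),(300,78),(325,381),(67,390)],4.4,[245,110],85)
rep('tray',[(24,67),(348,20),(393,262),(63,307)],5,[408,228],18)
rep('base',[(280,410-352),(430,458-352),(408,540-352),(258,487-352)],9.9,[160,252],23)
d=np.load('pics/top0.npz')['d']
def blob(n,u0,u1,v0,v1,zl,zh):
    vv,uu=np.mgrid[v0:v1,u0:u1];D=d[v0:v1,u0:u1].ravel()
    P=at_depth('top',np.c_[uu.ravel(),vv.ravel()],D);m=(D>0)&(P[:,2]>zl)&(P[:,2]<zh)
    print(n,m.sum(),cv2.minAreaRect(P[m][:,:2].astype(np.float32)),np.median(P[m],0).round(1))
blob('hs',260,312,135,190,98,112);blob('handle',370,395,130,175,104,125);blob('bulb',165,215,248,278,10,40)
blob('base',184,215,248,278,18,40);blob('tray',405,495,225,295,12,30);blob('unitrail',245,425,110,215,91,99)
E
python3 m.py
```

```text
hs c [656.4  65.5] sides [47.2 57.8 46.8 59.3] ang [-98.9 169.7  83.   -9.8]
handle c [ 663.6 -155.4] sides [10.8 59.9 11.4 60.9] ang [ -84.9 -177.2   99.9    2.3]
door c [659.8 -86.2] sides [169.5 166.3 167.5 168.1] ang [ -86.3 -176.5   94.4    4.1]
compart c [649.3  63.6] sides [132.8 162.1 134.  157.2] ang [ -86.6 -176.2   91.3    3.4]
tray c [ 422.4 -324.7] sides [161.6 119.5 163.  117.5] ang [ -82.6 -171.8   96.7    7.5]
base c [422.7 289.8] sides [38.2 20.4 38.5 19.2] ang [-108.5  165.2   69.8  -15.5]
hs 272 ((656.6571044921875, 67.10969543457031), (46.34212112426758, 61.533817291259766), 80.27377319335938) [655.5  67.4 104.9]
handle 173 ((664.1281127929688, -154.7228546142578), (60.14752960205078, 12.907599449157715), 4.207419395446777) [ 662.7 -153.7  117.6]
bulb 269 ((428.85992431640625, 307.9295349121094), (90.50289916992188, 19.95418930053711), 68.57193756103516) [427.7 303.   21.6]
base 150 ((423.23980712890625, 293.9789123535156), (45.06071090698242, 19.888748168945312), 69.1613998413086) [422.5 292.5  23.1]
tray 436 ((422.56402587890625, -325.6823425292969), (119.9046630859375, 162.0961456298828), 7.297008514404297) [ 421.9 -328.6   17.6]
unitrail 5372 ((657.6922607421875, -41.54136657714844), (192.06895446777344, 376.0087585449219), 3.746962308883667) [660.5 -82.5  93.3]
```

Sizes, heights and angles all match the spec: unit yaw is about 3.75°, the bay is at about (652,46), and the door is open about 132 mm. Now the heat sink.

```bash
cat >> h.py <<'E'
YAW=np.radians(3.75); UX=np.array([np.cos(YAW),np.sin(YAW)]); UY=np.array([-UX[1],UX[0]])
ORG=np.array([657.9,-44.0]); BAY=ORG+90*UY
def best(p,deg):
    q0=np.array(sensors.read_state()['q']);c=[]
    for k in(0,180,-180):
        q=ctrl.solve_ik(p,down(np.radians(deg+k)))
        if q is not None:c.append((np.abs(np.array(q)-q0).max()+2*max(0,abs(q[5])-2.6),deg+k))
    return down(np.radians(min(c)[1]))
def st(s=''):
    x=sensors.read_state();print(s,'t',round(x['t'],2),np.round(x['eef_pos'],1),'F',np.round(x['force'],1),'w',round(x['grip_width'],1),'g',round(x['grasp_force'],1),flush=True)
E
python3 - <<'E'
from h import *
x,y=656.5,66.5
R=best([x,y,200],80.5)
ctrl.move_ptp([x,y,200],R);ctrl.gripper_to(70);st('above')
hit=ctrl.move_l([x,y,89],vel=120,threshold=8);st(hit)
if not hit:
    ctrl.gripper_to(30,40);st('grip')
    ctrl.move_l([x,y,230],vel=100);st('lift')
grab('top','t1')
E
```

```text
above t 2.92 [656.4  67.  200.1] F [-0.1  0.3 -0.5] w 70.1 g 0.0
False t 4.0 [657.5  66.5  90.2] F [ 0.6  0.4 -0.3] w 70.0 g 0.0
grip t 4.33 [657.5  66.4  90.4] F [ 0.2 -0.6  4. ] w 45.5 g 42.7
lift t 5.89 [655.9  66.5 228.8] F [-0.4 -0.4 -1.3] w 45.4 g 42.3
```

```bash
python3 - <<'E'
from h import *
x,y=422.5,-325.3
R=best([x,y,200],97.3)
ctrl.move_ptp([x,y,200],R);st('above')
ctrl.move_l([x,y,60],vel=120)
ctrl.hold(.2);st('low');hit=ctrl.move_l([x,y,40],vel=25,threshold=5);st(hit)
ctrl.gripper_to(62);ctrl.hold(.2);st('open')
ctrl.move_l([x,y,200],vel=150);st('up')
p,d=grab('top','t2'); 
im=cv2.resize(p[220:300,400:500],None,fx=7,fy=7,interpolation=cv2.INTER_CUBIC)[:,:,::-1];cv2.imwrite('pics/t2c.png',im)
vv,uu=np.mgrid[220:300,400:500];D=d[220:300,400:500].ravel()
P=at_depth('top',np.c_[uu.ravel(),vv.ravel()],D);m=(D>0)&(P[:,2]>45)&(P[:,2]<75)
print(m.sum(),m.any() and (cv2.minAreaRect(P[m][:,:2].astype(np.float32)),np.median(P[m],0)))
E
```

```text
above t 7.62 [ 423.1 -324.9  200.2] F [-0.7 -1.  -1.9] w 45.5 g 42.3
low t 9.13 [ 422.9 -325.7   60.7] F [ 0.4  0.1 -1.8] w 45.2 g 42.3
True t 9.75 [ 422.3 -325.1   44.4] F [-0.1  0.5  4. ] w 45.7 g 42.8
open t 10.26 [ 421.4 -324.2   43.4] F [ 0.8 -0.  -0.1] w 62.1 g 0.0
up t 11.45 [ 421.9 -324.7  198.8] F [ 0.3  0.3 -0.2] w 62.1 g 0.0
323 (((421.55657958984375, -324.1879577636719), (60.52415466308594, 47.76704025268555), 6.193759918212891), array([ 419.38916384, -315.78192794,   56.62682258]))
```

The heat sink stands in the tray: its top rectangle is 60×48 mm, centred on the tray. Now the bulb.

```bash
python3 - <<'E'
from h import *
a=np.radians(69); d=np.array([np.cos(a),np.sin(a)])
x,y=np.array([422.4,290.3])-3*d
ctrl.move_l([421,-324,240],vel=200)
R=best([x,y,150],-21)
ctrl.move_ptp([x,y,150],R);ctrl.gripper_to(42);st('above')
ctrl.move_l([x,y,45],vel=120);hit=ctrl.move_l([x,y,29.5],vel=30,threshold=6);st(hit)
ctrl.gripper_to(8,25);st('grip')
ctrl.move_l([x,y,60],vel=60);st('lift')
p,_=grab('scene','s3');cv2.imwrite('pics/s3c.png',cv2.resize(p[210:330,390:530],None,fx=5,fy=5,interpolation=cv2.INTER_CUBIC)[:,:,::-1])
E
```

```text
above t 14.39 [421.6 287.2 150. ] F [ 0.  -0.3  0.1] w 42.3 g 0.0
False t 16.08 [421.2 287.4  29.3] F [ 0.9 -0.1 -1.2] w 41.7 g 0.0
grip t 16.4 [421.6 287.6  29.8] F [0.1 0.2 1.6] w 19.6 g 26.3
lift t 17.06 [421.4 287.5  60.3] F [-0.6 -0.1 -1.6] w 19.5 g 26.1
```

View pics/s3c.png

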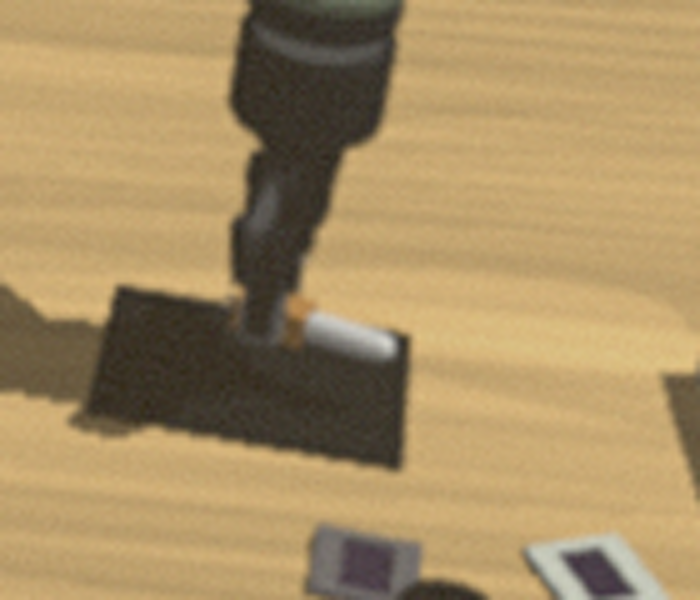

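The bulb is held level by the ceramic, base at (300,325); the glass at (350,335) is clear of the fingers. Now carry it to the bay.

```bash
python3 - <<'E'
from h import *
p0=sensors.read_state()['eef_pos'];R0=np.array(sensors.read_state()['eef_rot'])
print('x-axis closing deg',np.degrees(np.arctan2(R0[1,1],R0[0,1])))
c=np.degrees(np.arctan2(R0[1,1],R0[0,1]))
base=-21 if abs(c+21)<20 else 159
R=down(np.radians(base+24.75))
x,y=BAY+2*UY; print(x,y)
ctrl.move_l([p0[0],p0[1],190],vel=120)
ctrl.move_ptp([x,y,190],R);st('above')
ctrl.move_l([x,y,92],vel=80);ctrl.hold(.2);st('low')
hit=ctrl.move_l([x,y,73],vel=15,threshold=4);st(hit)
ctrl.gripper_to(38);ctrl.hold(.2);st('open')
ctrl.move_l([x,y,190],vel=120);st('up')
# clear to behind the handle
h=np.array([663.9,-155])-40*UY
Rh=best([h[0],h[1],190],3.75)
ctrl.move_ptp([h[0],h[1],190],Rh);ctrl.gripper_to(0);st('behind')
p,d=grab('top','t4');cv2.imwrite('pics/t4c.png',cv2.resize(p[110:215,245:425],None,fx=4.4,fy=4.4,interpolation=cv2.INTER_CUBIC)[:,:,::-1])
E
```

```text
x-axis closing deg 159.00230458238804
651.8829121108267 47.803020937951516Traceback (most recent call last):
  File "<stdin>", line 9, in <module>
plant.MotionError: the arm cannot take that pose within its joint ranges
```

```bash
python3 - <<'E'
from h import *
print(sensors.read_state()['q'])
x,y=BAY
for g in range(-180,180,15):
    q=ctrl.solve_ik([x,y,190],down(np.radians(g+90+3.75)))
    print(g, None if q is None else np.round(q,2)[[0,5]])
E
```

```text
[ 4.28951878e-01  1.35983379e-01  1.77069142e+00 -3.26599984e-05
  1.23700434e+00 -2.34606235e+00]
-180 [-0.06  1.44]
-165 [-0.06  1.18]
-150 [-0.06  0.92]
-135 [-0.06  0.66]
-120 [-0.06  0.4 ]
-105 [-0.06  0.13]
-90 [-0.06 -0.13]
-75 [-0.06 -0.39]
-60 [-0.06 -0.65]
-45 [-0.06 -0.91]
-30 [-0.06 -1.17]
-15 [-0.06 -1.44]
0 [-0.06 -1.7 ]
15 [-0.06 -1.96]
30 [-0.06 -2.22]
45 [-0.06 -2.48]
60 [-0.06 -2.75]
75 None
90 None
105 [-0.06  2.75]
120 [-0.06  2.49]
135 [-0.06  2.23]
150 [-0.06  1.97]
165 [-0.06  1.71]
```

Glass along the unit's +x is reachable (joint 6 at −1.7). I'll lay it that way, clear of the fuse strip.

```bash
python3 - <<'E'
from h import *
R=down(np.radians(90+3.75))
x,y=BAY-21*UX+15*UY; print(x,y)
ctrl.move_ptp([x,y,190],R);st('above')
ctrl.move_l([x,y,92],vel=80);ctrl.hold(.2);st('low')
hit=ctrl.move_l([x,y,73],vel=15,threshold=4);st(hit)
ctrl.gripper_to(38);ctrl.hold(.2);st('open')
ctrl.move_l([x,y,190],vel=120);st('up')
h=np.array([663.9,-155])-40*UY
Rh=best([h[0],h[1],190],3.75)
ctrl.move_ptp([h[0],h[1],190],Rh);ctrl.gripper_to(0);st('behind')
p,d=grab('top','t4');cv2.imwrite('pics/t4c.png',cv2.resize(p[110:215,245:425],None,fx=4.4,fy=4.4,interpolation=cv2.INTER_CUBIC)[:,:,::-1])
E
```

```text
630.0776340428243 59.40172122622036
above t 19.52 [629.3  60.4 189.5] F [ 0.1  0.5 -0.5] w 19.5 g 26.0
low t 21.1 [630.4  59.4  92.6] F [-0.   0.1 -0.5] w 19.4 g 26.0
True t 22.04 [630.   59.4  76.8] F [-0.8  0.   4.5] w 19.5 g 26.7
open t 22.56 [628.7  59.4  75.3] F [-0.5 -0.6  0.5] w 37.5 g 0.0
up t 23.66 [629.3  59.4 188.8] F [ 0.  -0.6 -0.7] w 37.9 g 0.0
behind t 25.22 [ 666.6 -194.4  190.1] F [ 0.  -0.4  0.1] w -0.0 g 0.0
```

View pics/t4c.png

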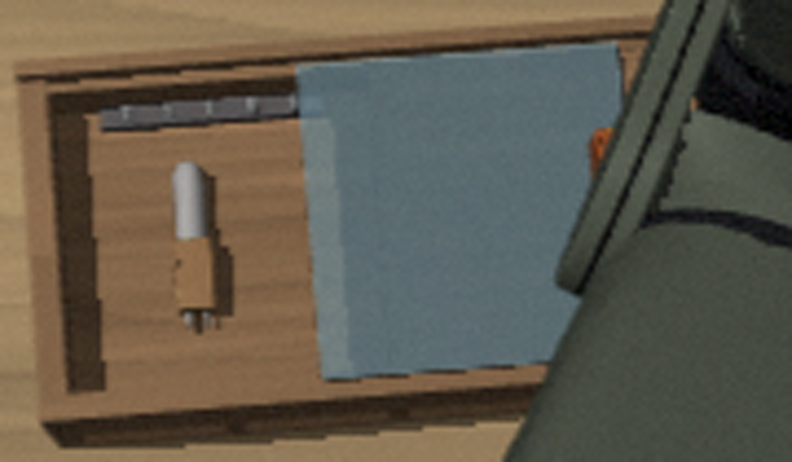

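The bulb lies flat, base at (195,270) and glass at (190,200), clear of the strip. Now shut the door.

```bash
python3 - <<'E'
from h import *
c=np.array([663.9,-155]); P=lambda s,z:[*(c+s*UY),z]
print(ctrl.move_l(P(-40,127),vel=120,threshold=8));st('down')
print(ctrl.move_l(P(95,127),vel=60,threshold=12));st('pushed')
print(ctrl.move_l(P(130,127),vel=20,threshold=8));st('stop')
ctrl.hold(.2)
s=(np.array(sensors.read_state()['eef_pos'])[:2]-c)@UY
ctrl.move_l(P(s-40,127),vel=120);ctrl.move_l(P(s-40,230),vel=150)
ctrl.move_ptp([430,-200,260],best([430,-200,260],3.75));st('away')
p,d=grab('top','t5');cv2.imwrite('pics/t5c.png',cv2.resize(p[110:290,240:500],None,fx=3,fy=3,interpolation=cv2.INTER_CUBIC)[:,:,::-1])
vv,uu=np.mgrid[110:215,245:425];D=d[110:215,245:425].ravel()
Q=at_depth('top',np.c_[uu.ravel(),vv.ravel()],D);m=(D>0)&(Q[:,2]>104)&(Q[:,2]<125)
r=cv2.minAreaRect(Q[m][:,:2].astype(np.float32));print(m.sum(),r,'travel',(np.array(r[0])-[664.1,-154.7])@UY)
E
```

```text
False
down t 25.94 [ 666.9 -195.1  127.3] F [-0.4  0.8 -0.1] w 0.1 g 0.0
False
pushed t 28.34 [657.7 -60.3 127. ] F [-0.6 -1.1 -0.5] w -0.0 g 0.4
True
stop t 29.39 [656.1 -41.3 126.6] F [ 0.4 -0.6  0.3] w 0.2 g 0.4
away t 31.93 [ 430.7 -199.9  259.9] F [ 0.2 -0.5 -0.1] w 0.1 g 0.0
153 ((656.2887573242188, -23.39537811279297), (61.11333465576172, 11.968063354492188), 3.730316400527954) travel 131.5343683267925
```

View pics/t5c.png

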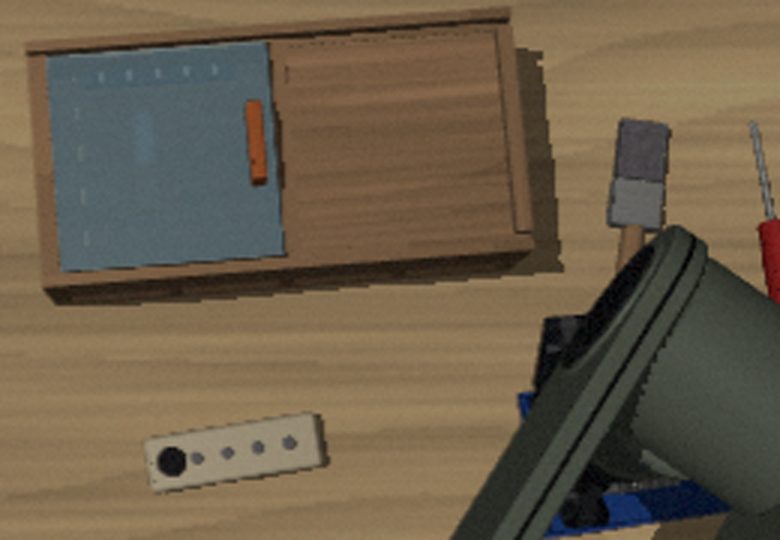

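The picture shows the sheet at the compartment's far wall, left edge at x≈48, and the handle has travelled 131.5 mm. A second firm push will confirm it is at the stop; then I hand in.

```bash
python3 - <<'E'
from h import *
c=np.array([663.9,-155]); P=lambda s,z:[*(c+s*UY),z]
ctrl.move_ptp(P(75,230),best(P(75,230),3.75));ctrl.move_l(P(75,127),vel=120)
ctrl.move_l(P(105,127),vel=60)
print(ctrl.move_l(P(125,127),vel=20,threshold=14));x=sensors.read_state();s=(np.array(x['eef_pos'])[:2]-c)@UY
print('s',s);st('stop')
ctrl.hold(.3);ctrl.move_l(P(s-40,127),vel=60);ctrl.move_l(P(s-40,230),vel=150)
q=np.array(sensors.read_state()['q']);
p,d=grab('top','t6')
vv,uu=np.mgrid[110:215,245:330];vv,uu=np.mgrid[110:215,245:425];D=d[110:215,245:425].ravel()
Q=at_depth('top',np.c_[uu.ravel(),vv.ravel()],D);m=(D>0)&(Q[:,2]>104)&(Q[:,2]<125)
print(cv2.minAreaRect(Q[m][:,:2].astype(np.float32)))
g=((Q[:,2]>88)&(Q[:,2]<92.8)&(D>0));yy=(Q[g][:,:2]-ORG)@UY;print('sheet y',np.percentile(yy,[.5,50,99.5]))
E
```

```text
True
s 113.97825061839637
stop t 35.33 [656.2 -41.3 126.7] F [-0.4 -1.1 -0.3] w -0.1 g 0.6
((0.0, 0.0), (0.0, 0.0), 0.0)
sheet y [-180.52155328  117.76301811  187.51730289]
```

Two pushes stopped at the same place (s = 113.9 and 114.0, the second at 14 N), so the door is at its hard stop.

```bash
python3 -c "
from h import *
ctrl.hold(.3);st();print(ctrl.finish_job())"
```

```text
t 37.63 [658.7 -81.1 229.1] F [-0.1 -0.2  0.5] w 0.0 g 0.0
the job is handed in; nothing more can be done
None
```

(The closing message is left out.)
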